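# Unbolt the tool chest's hatch against its spring catch

## Task

The hatch of the low tool chest is bolted shut. Press the bolt's spring safety catch (the long sprung plate) all the way down with one fingertip and keep it down while the other fingertip pushes the bolt's upright handle fully back, out of its keeper; then let go so that the catch springs up again behind the bolt. Leave the formers, the oil tin and the spinning tool where they are.

Things in the scene. Friction and masses are not known exactly. Their poses are not given: they have to be found in the camera images.
- chest: Low grey tool chest with wooden top, fixed, 210 (x) x 360 (y) x 75 mm high, turned only about the vertical. Origin: centre of its underside, z up. In its frame the steel bolt runs along y at x = -33 mm, shot towards +y into its keeper, drawn back towards -y; the catch plate lies parallel at x = +33. All other hardware on the top stays below 101 mm above the bench.
- bolt_handle (a point): Upright steel flag on the bolt: 28 mm wide (x, across the bolt), 10 thick (y), 50 high. Point: centre of its top face, 144 mm above the bench; axes parallel to the chest's; starts at x -33, y +20 mm in the chest's frame. Pushed on its +y face it moves with the bolt 52 mm towards -y, to a stop. A fingertip level with the pressed catch plate pushes it clear of the bolt below.
- catch_plate (a point): Flat bare steel top of the spring catch: 24 mm wide (x), 100 long (y), 4 thick. Point: centre of its upper face, 115 mm above the bench when up, x +33, y +12 mm in the chest's frame; axes parallel. Moves only straight down, 8 mm. Centre line 66 mm from the handle's, 40 mm clear between their facing edges; a fingertip can slide along it while keeping it down.
- catch (a joint): How far the catch is pressed, m: 0 up, 0.008 fully down (a stop). Spring: about 3 N to start, 6 N fully down. When up, its cross arm lies between teeth on the bolt's side and blocks it; the bolt is free from 0.0045 down. Let up while the bolt is part-way, it rises between the next teeth (12 mm apart) and blocks again.
- bolt (a joint): How far the bolt is drawn back, m: 0 shut in its keeper (start), 0.052 fully back at its stop. Slides with about 2 N of friction and stays where left. Beyond about 0.047 all its teeth are past the catch, which can then spring up and keep it open.
- small_former: Bystander: small turned wooden former, 52 mm wide, 45 mm high, loose, standing on the chest's fixed deck. Origin at the centre of its underside.
- big_former: Bystander: turned wooden former, 68 mm wide, 90 mm high, loose on the bench beyond the chest. Origin at the centre of its underside.
- oil_tin: Bystander: green tin, 56 mm wide, 100 mm high, loose on the bench at the hatch end of the chest. Origin at the centre of its underside.
- spinning_tool: Bystander: hand spinning tool with wooden grip and steel shank, 250 mm long (its y), 18 mm high, lying loose on the bench between robot and chest. Origin at its ferrule, on the underside.

How it is judged:
By the outcome, as a careful person would: the job done as asked, in the order asked, and still so for the second after the job is handed in, with the robot touching nothing.
It also fails if it takes over 32 s, if anything falls off the work surface, if the arm or the gripper's body presses on something with over 40 N, if the wrist force passes 120 N, or if a joint passes its speed limit or range.

## Robot

A 6-joint arm with a two-finger parallel gripper is mounted at the origin on the work surface. World frame = base frame: x ahead of the robot, y to its left, z up, the work surface at z = 0. Lengths are in m, angles in degrees, forces in N, time in s.
With the tool pointing down it reaches from about 0.4 to 0.825 m from the base axis. Payload 7 kg.
Tool frame: the origin (TCP) lies between the finger pads; the fingertips stand 14 mm ahead of it and the grasp point (between the pads) lies 5 mm behind it (r.tips_ahead is the distance from the TCP to the fingertips, in m); z points along the fingers, y is the direction in which the jaws open and shut (so a half turn about z gives the same grasp; the last joint's range is limited). The gripper opens to 88 mm and grips with 3 to 60 N. Pads are 19 mm wide; open, the fingers measure 130 mm over their backs; the gripper's body (78 mm by 193 mm) begins 47 mm behind the grasp point.
Start: joints at [81.939, 20.546, 0.682, 0, -70.136, -16.507], TCP at [0.281, 0.614, 0.241] pointing down, gripper open.
Joint ranges: [-176.03, 176.03], [-82.01, 121.73], [-58.28, 71.71], [-173.87, 95.51], [-174.79, -0.11], [-173.66, 173.66]. Speed limits (degrees/s): [136.94, 136.94, 172.46, 180, 180, 180].

## Interface

Orientations are given as [roll, pitch, yaw] about the fixed x, y, z axes, in that order (R = Rz(yaw) Ry(pitch) Rx(roll)).
In Python, from plant import r gives the robot as it stands.
- The arm moves only by the tool apply_moves, never from a script. Its arguments are lists of equal length, an entry for each row: "slide": the shift along the tool's x, y, z as a fraction of full scale, a list of three; "turn": the turn, a rotation vector about the tool's x, y, z as a fraction of full scale, a list of three; "jaw": the closure, from 0 (fully open) to 1 (shut). In form: {"slide": [[dx, dy, dz], ...], "turn": [[wx, wy, wz], ...], "jaw": [jaw, ...]}. A call has 1 to 8 rows; each row shifts and turns the commanded pose from where the row before left it, along the tool's axes as they then stand; what a row does not reach is not made up. Full scale, the value 1, is 0.1 m for a shift and 1.5 rad for a turn. A row lasts 1/10 s, in which the tool goes at most 50 mm and 8.59 degrees, less where a joint would pass 70% of its speed; a pose out of reach is approached as far as the arm can. A call with a number of a shift or a turn outside -1 to 1 is refused whole. A call with a gripper value outside its range is refused whole. The fingers move at their own pace and stop on an object; "newtons" is the grip in N (left out, the last holds). Time passes only in rows, so rows that do not move let the fingers close. It gives the time, the measured TCP pose, the force and the opening at its end, in the units of the state.
- r.get_state(): the state, without advancing time (a new reading comes with each control period).
- r.capture(name): name is "scene" or "top" or "wrist"; returns a dict with "pixels" (420x560x3 uint8, blue, green, red), "depth" (420x560 float32, m along the optical axis (not along the pixel's ray), 0 where there is no reading), "fx", "fy", "cx", "cy" (pixels), "rvec" (rotation vector, rad) and "tvec" (3), from world to camera coordinates, as OpenCV has them. Camera axes: x right, y down, z forward; pixel columns grow to the right and rows downward; lengths in m; the calibration is good to about 2 mm. A picture is of the moment at which its call begins.
- r.close_job(): hands the job in, once; it reports no verdict.
The state is a dict: "time_s": time; "joints": joint angles; "qd": joint speeds; "joint_torque": joint torques, N m; "tcp_pos": TCP position; "eef_rot": TCP orientation; "contact_force": force on the tool from outside, world axes, zero at the start; "moment": the same for the moment, N m; "gripper_width": finger opening in m.
Only numpy, scipy, OpenCV 4.12 (cv2) and the standard library are available. Lean on these libraries where they do the work, as an engineer would, in place of code of your own. Each camera call takes 0.05 s, during which the arm holds its last target.

## Working session

There is one attempt and no reset: what is moved stays moved. The work goes in short steps, Python scripts to look and compute and a tool call to move; the robot and the scene stay as the last step left them, time stands still between calls to the robot, and variables do not carry over. Pictures are saved under pics/ and viewed, and the job is handed in when it is done.

Besides the shell and the picture viewer there is one more tool, called after ">>>" as a command line: name --argument value ..., lists and objects as JSON in quotes. apply_moves: Moves the arm, as the interface text tells. Shift numbers are shares of 0.1 m and turn numbers shares of 1.5 rad, none past 1 either way. Its arguments: {"type":"object","properties":{"slide":{"type":"array"},"turn":{"type":"array"},"jaw":{"type":"array"},"newtons":{"type":"number"}},"required":["slide","turn","jaw"]}

```bash
ls; mkdir -p pics; python3 - <<'E'
from plant import r
import cv2,numpy as np
s=r.get_state()
for k,v in s.items(): print(k,v)
print(r.tips_ahead)
for n in ("scene","top"):
    c=r.capture(n); cv2.imwrite(f"pics/{n}0.png",c["pixels"]); np.savez(f"{n}0.npz",**c)
    print(n,c["fx"],c["fy"],c["cx"],c["cy"],c["rvec"],c["tvec"])
E
```

```text
pics
time_s 0.0
joints [ 8.19392429e+01  2.05910062e+01  6.34166488e-01 -1.92221819e-02
 -7.01367199e+01 -1.65053766e+01]
qd [ 0.05548822 -0.03758818 -0.09628996 -0.09774489 -0.03695119 -0.00521999]
joint_torque [ 5.09600013e-04 -5.82728112e+01  2.93059874e+01  6.99730039e+00
  6.95429437e-03 -1.84238720e-04]
tcp_pos [0.28047691 0.61345559 0.23963333]
eef_rot [ 1.79905162e+02 -9.25768012e-03 -2.45726720e+01]
contact_force [-0.32515584  0.06857365 -0.65868923]
moment [0.05082327 0.0213282  0.01170003]
gripper_width 0.0877615052251162
0.014
scene 404.94622711833864 404.94622711833864 274.9429087684163 210.16139231322325 [ 2.0067824   1.05354479 -0.53242255] [-0.33262628 -0.19536675  1.16982462]
top 525.3485525007768 525.3485525007768 279.84547849715904 204.76554695028824 [ 2.16523208 -2.18982585  0.08191104] [0.02260637 0.58347789 1.26442741]
```

View pics/scene0.png

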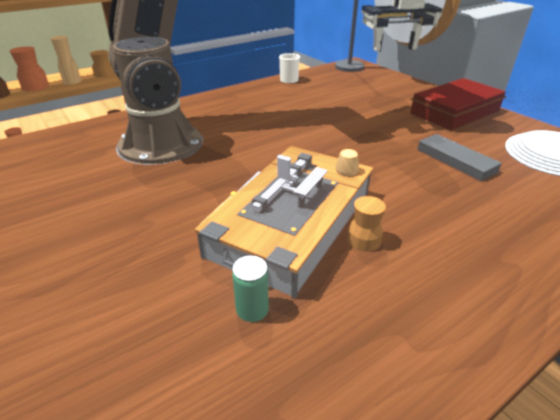

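View pics/top0.png

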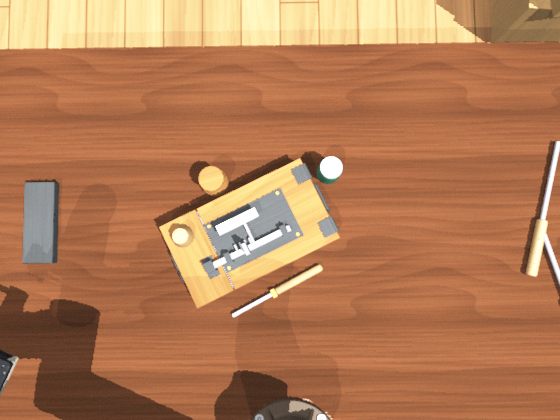

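```bash
cat > h.py <<'E'
import numpy as np,cv2
def load(n): return dict(np.load(n))
def ray(c,u,v,z):
    R=cv2.Rodrigues(c["rvec"])[0]; t=np.array(c["tvec"]).ravel()
    C=-R.T@t; d=R.T@np.array([(u-c["cx"])/c["fx"],(v-c["cy"])/c["fy"],1.])
    return C+d*(z-C[2])/d[2]
def cloud(c):
    R=cv2.Rodrigues(c["rvec"])[0]; t=np.array(c["tvec"]).ravel(); d=c["depth"]
    v,u=np.mgrid[:d.shape[0],:d.shape[1]]
    P=np.stack([(u-c["cx"])/c["fx"]*d,(v-c["cy"])/c["fy"]*d,d],-1)
    return (P-t)@R
def proj(c,P):
    return cv2.projectPoints(np.atleast_2d(P).astype(float),c["rvec"],c["tvec"],np.array([[c["fx"],0,c["cx"]],[0,c["fy"],c["cy"]],[0,0,1.]]),None)[0][:,0]
E
python3 - <<'E'
from h import *
c=load("top0.npz"); 
i=c["pixels"][140:320,140:360]; cv2.imwrite("pics/topz.png",cv2.resize(i,None,fx=3.3,fy=3.3,interpolation=cv2.INTER_CUBIC))
s=load("scene0.npz"); i=s["pixels"][130:330,180:400]; cv2.imwrite("pics/scenez.png",cv2.resize(i,None,fx=3,fy=3,interpolation=cv2.INTER_CUBIC))
P=cloud(c)
z=P[...,2]; ok=(c["depth"]>0)
roi=np.zeros_like(ok); roi[140:320,140:360]=1
m=ok&roi
print(np.histogram(z[m],bins=np.arange(-.01,.17,.01)))
top=m&(z>.065)&(z<.085)
n,l,st,ce=cv2.connectedComponentsWithStats((m&(z>.06)&(z<.16)).astype(np.uint8))
for k in range(1,n):
    if st[k,4]>50: print(st[k],ce[k])
k=1+np.argmax(st[1:,4])
pts=P[(l==k)&top][:,:2]
rect=cv2.minAreaRect(pts.astype(np.float32)); print(rect)
for lo,hi in((.10,.112),(.112,.12),(.125,.16)):
    q=m&(z>lo)&(z<hi); n,l,st,ce=cv2.connectedComponentsWithStats(q.astype(np.uint8))
    for k in range(1,n):
        if st[k,4]>8: 
            p=P[l==k]; print(lo,st[k],ce[k],p.mean(0),cv2.minAreaRect(p[:,:2].astype(np.float32)))
E
```

```text
(array([13668,  9640,   554,    98,   232,   107,    16,   374, 11672,
         940,  1022,   347,   635,    72,    10,    50,     0]), array([-0.01,  0.  ,  0.01,  0.02,  0.03,  0.04,  0.05,  0.06,  0.07,
        0.08,  0.09,  0.1 ,  0.11,  0.12,  0.13,  0.14,  0.15,  0.16]))
[318 156  24  25 474] [329.56962025 168.11603376]
[  159   158   181   150 14152] [248.73360656 231.98650367]
[198 166  25  25 496] [210.22379032 177.89112903]
((0.5182005763053894, 0.08808201551437378), (0.210811585187912, 0.3761146664619446), 25.630765914916992)
0.1 [320 156  15  21  95] [326.50526316 166.86315789] [ 0.66415326 -0.09335526  0.1017793 ] ((0.6644294857978821, -0.09433388710021973), (0.04579674452543259, 0.031513359397649765), 14.551358222961426)
0.1 [332 157   9   9  25] [335.16 160.84] [ 0.6779739  -0.11364823  0.10183031] ((0.6792098879814148, -0.11359106004238129), (0.015969764441251755, 0.01794874109327793), 23.15432357788086)
0.1 [172 226  19  20  62] [184.62903226 237.14516129] [0.5053124  0.23404286 0.10589531] ((0.5065833330154419, 0.2392103672027588), (0.03553982079029083, 0.0443430356
[... 718 characters left out ...]
3628671765327454, 0.17981475591659546), (0.022609570994973183, 0.020530028268694878), 26.46583366394043)
0.112 [215 207  44  28 397] [236.20906801 220.5440806 ] [0.54148634 0.1151125  0.11491476] ((0.5413004755973816, 0.11491892486810684), (0.024059804156422615, 0.09960944205522537), 26.0374755859375)
0.112 [172 227  17  18 163] [180.00613497 235.51533742] [0.50887428 0.24244571 0.11710582] ((0.5091347098350525, 0.24299868941307068), (0.037162311375141144, 0.03703823685646057), 45.35552215576172)
0.125 [241 242   9  13  60] [245.06666667 248.11666667] [0.47882138 0.09336152 0.14251534] ((0.4785117208957672, 0.09357302635908127), (0.02679576352238655, 0.009679730981588364), 26.67949104309082)
```

View pics/topz.png

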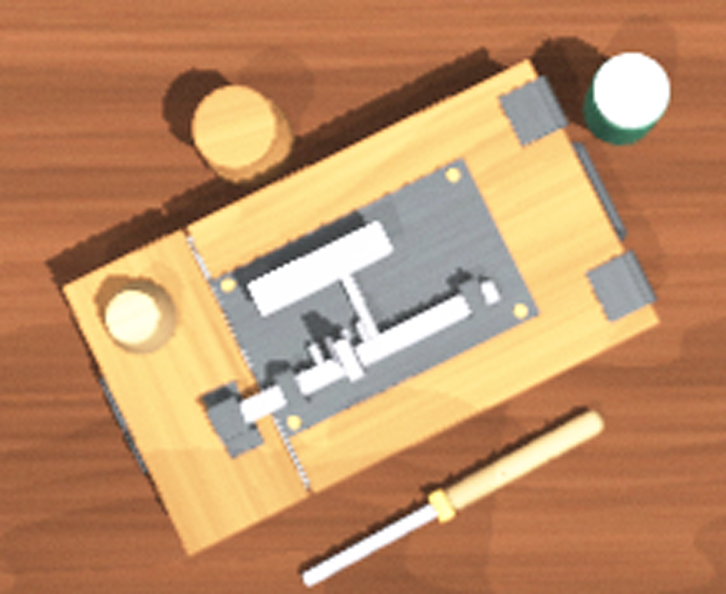

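View pics/scenez.png

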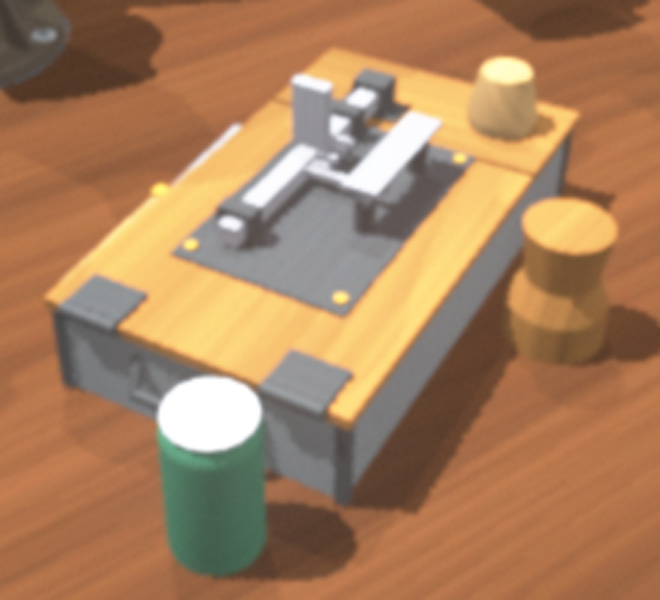

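Top view: the plate's centre is at px (236,220) and the handle's at (245,248). Their measured sizes, heights and spacing match the given values, which puts the chest yaw at 26° with its origin at about (0.517, 0.090). I'll turn the tool to yaw −64°, so tool +x points along the push direction and the +y finger is on the handle side.

>>> apply_moves --slide '[[0,0,0],[0,0,0],[0,0,0],[0,0,0],[0,0,0],[0,0,0]]' --turn '[[0,0,0.092],[0,0,0.092],[0,0,0.092],[0,0,0.092],[0,0,0.091],[0,0,0]]' --jaw '[0.49,0.49,0.49,0.49,0.49,0.49]'

```text
time_s: 0.7
tcp_pos: [0.2806, 0.6136, 0.24]
eef_rot: [180.0, -0.0, -64.1]
contact_force: [-0.1, 0.1, -0.6]
gripper_width: 0.0469
```

```bash
cat >> h.py <<'E'
EX=np.array([np.cos(np.radians(26.1)),np.sin(np.radians(26.1))]); EY=np.array([-EX[1],EX[0]])
O=(np.array([.5414,.1150])-.033*EX-.012*EY + np.array([.4787,.0935])+.033*EX-.020*EY)/2
from scipy.spatial.transform import Rotation
def rel(s,x,y,z):
    R=Rotation.from_euler("xyz",s["eef_rot"],degrees=True).as_matrix()
    T=np.r_[O+x*EX+y*EY,z]
    return R.T@(T-s["tcp_pos"])
def rep(s):
    d=s["tcp_pos"][:2]-O
    print("t",s["time_s"],"tcp",np.round(s["tcp_pos"],4),"rot",np.round(s["eef_rot"],2),"chest mm",np.round([d@EX*1e3,d@EY*1e3],1),"tip z",round(s["tcp_pos"][2]-.014,4),"F",np.round(s["contact_force"],1),"w",round(s["gripper_width"],4))
E
python3 - <<'E'
from h import *
from plant import r
s=r.get_state(); print(O); rep(s); print("shares",rel(s,0,.042,.2)*10)
E
```

```text
[0.51708903 0.08988156]
t 0.7 tcp [0.2806 0.6136 0.24  ] rot [ 1.7996e+02 -4.0000e-02 -6.4140e+01] chest mm [ 18.  574.4] tip z 0.226 F [-0.1  0.1 -0.6] w 0.0469
shares [5.3243467  0.15772686 0.40374965]
```

>>> apply_moves --slide '[[0.2,0,0],[0.35,0,0],[0.35,0,0],[0.35,0,0],[0.35,0,0],[0.35,0,0],[0.35,0,0],[0.35,0,0]]' --turn '[[0,0,0],[0,0,0],[0,0,0],[0,0,0],[0,0,0],[0,0,0],[0,0,0],[0,0,0]]' --jaw '[0.49,0.49,0.49,0.49,0.49,0.49,0.49,0.49]'

```text
time_s: 1.5
tcp_pos: [0.3971, 0.3742, 0.2405]
eef_rot: [180.0, -0.0, -63.7]
contact_force: [0.8, -0.3, 0.1]
gripper_width: 0.0447
```

>>> apply_moves --slide '[[0.35,0,0],[0.35,0,0],[0.35,0,0],[0.35,0,0],[0.35,0,0],[0.35,0,0],[0.3,0,0],[0.1,0.1,0.1]]' --turn '[[0,0,0],[0,0,0],[0,0,0],[0,0,0],[0,0,0],[0,0,0],[0,0,0],[0,0,0]]' --jaw '[0.49,0.49,0.49,0.49,0.49,0.49,0.49,0.49]'

```text
time_s: 2.3
tcp_pos: [0.4991, 0.1449, 0.2313]
eef_rot: [-179.9, -0.0, -63.9]
contact_force: [1.2, 0.2, -0.5]
gripper_width: 0.0442
```

>>> apply_moves --slide '[[0.1,0.05,0.1],[0,0,0],[0,0,0]]' --turn '[[0,0,0],[0,0,0],[0,0,0]]' --jaw '[0.5,0.5,0.5]'

```text
time_s: 2.6
tcp_pos: [0.4972, 0.1355, 0.2205]
eef_rot: [180.0, -0.0, -63.9]
contact_force: [0.6, 0.1, -0.1]
gripper_width: 0.0437
```

```bash

python3 - <<'E'
from h import *
from plant import r
s=r.get_state(); rep(s); print("shares",rel(s,0,.042,.145)*10)
c=r.capture("wrist"); cv2.imwrite("pics/wrist1.png",c["pixels"])
np.savez("wrist1.npz",**c)
E
```

```text
t 2.6 tcp [0.4972 0.1355 0.2205] rot [ 1.7998e+02 -1.0000e-02 -6.3930e+01] chest mm [ 2.2 49.7] tip z 0.2065 F [ 0.6  0.1 -0.1] w 0.0437
shares [0.07682537 0.02128903 0.75454645]
```

View pics/wrist1.png

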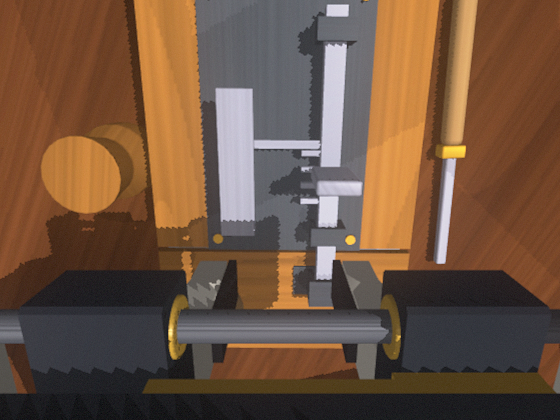

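The wrist view shows the plate at px (235,160), the handle at (340,187), and the two fingers at (213,310) and (357,310). I'll cross-check the positions from this closer view.

```bash

python3 - <<'E'
from h import *
c=load("wrist1.npz"); P=cloud(c); z=P[...,2]; ok=c["depth"]>0
def ch(p): d=p[...,:2]-O; return np.round(1e3*np.c_[d@EX,d@EY],1)
v,u=np.mgrid[:420,:560]
for nm,lo,hi,b in(("plate",.111,.119,(195,270,80,245)),("handle",.140,.148,(300,380,160,200))):
    m=ok&(z>lo)&(z<hi)&(u>b[0])&(u<b[1])&(v>b[2])&(v<b[3]); p=P[m]
    rc=cv2.minAreaRect((p[:,:2]*1e3).astype(np.float32)); print(nm,m.sum(),p[:,2].mean(),rc, ch(np.array(rc[0])[None]/1e3))
# fingers
m=ok&(z>.2)&(z<.24)&(v>255)&(v<380)
for a,b in((185,245),(325,385)):
    p=P[m&(u>a)&(u<b)]; q=ch(p); print("finger",len(p),np.percentile(q,[1,50,99],axis=0),np.percentile(p[:,2],[1,99]))
E
```

```text
plate 5299 0.11358741565901909 ((541.9342041015625, 115.86871337890625), (24.262449264526367, 99.4176025390625), 25.510009765625) [[33.7 12.4]]
handle 733 0.14228911850023127 ((478.69378662109375, 94.75576782226562), (27.721920013427734, 10.350503921508789), 25.92755889892578) [[-32.3  21.3]]
finger 1769 [[23.2   38.   ]
 [28.9   39.   ]
 [38.832 56.832]] [0.20583401 0.23960901]
finger 1774 [[-36.227  38.   ]
 [-26.2    39.1  ]
 [-20.5    57.   ]] [0.20581109 0.23964281]
```

The two views agree within about 1 mm. I'll descend to tip height 0.131 behind the handle's +y face.

>>> apply_moves --slide '[[0.07,0.02,0.1],[0,0,0.2],[0,0,0.25],[0,0,0.2],[0,0,0]]' --turn '[[0,0,0],[0,0,0],[0,0,0],[0,0,0],[0,0,0]]' --jaw '[0.47,0.47,0.47,0.47,0.47]'

```text
time_s: 3.15
tcp_pos: [0.4967, 0.1274, 0.1427]
eef_rot: [179.7, -0.0, -64.0]
contact_force: [0.4, 0.0, -1.0]
gripper_width: 0.0462
```

```bash

python3 - <<'E'
from h import *
from plant import r
s=r.get_state(); rep(s); print("shares",rel(s,0,.042,.129)*10)
c=r.capture("wrist"); cv2.imwrite("pics/wrist2.png",c["pixels"])
E
```

```text
t 3.15 tcp [0.4967 0.1274 0.1427] rot [ 1.797e+02 -1.000e-02 -6.399e+01] chest mm [-1.8 42.7] tip z 0.1287 F [ 0.4  0.  -1. ] w 0.0462
shares [ 0.00656492 -0.01853423  0.13647731]
```

View pics/wrist2.png

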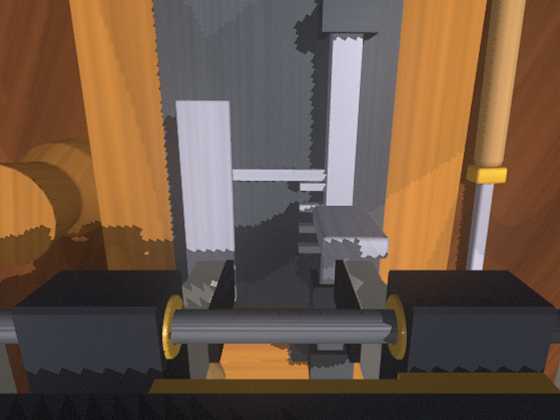

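The left finger is over the plate's near end at px (205,270). The right finger is behind the handle at (360,260), clear of it. I'll centre by 2 mm and lower until it touches.

>>> apply_moves --slide '[[0,-0.02,0.05],[0,0,0.05],[0,0,0.04],[0,0,0.03],[0,0,0]]' --turn '[[0,0,0],[0,0,0],[0,0,0],[0,0,0],[0,0,0]]' --jaw '[0.47,0.47,0.47,0.47,0.47]'

```text
time_s: 3.7
tcp_pos: [0.5003, 0.1291, 0.1286]
eef_rot: [-180.0, -0.0, -64.0]
contact_force: [-0.8, 0.4, 3.2]
gripper_width: 0.0461
```

>>> apply_moves --slide '[[0,0,0.03],[0,0,0.02],[0,0,0]]' --turn '[[0,0,0],[0,0,0],[0,0,0]]' --jaw '[0.47,0.47,0.47]'

```text
time_s: 4.0
tcp_pos: [0.5005, 0.1292, 0.1237]
eef_rot: [-180.0, -0.0, -64.0]
contact_force: [-1.5, 1.3, 4.9]
gripper_width: 0.0464
```

```bash

python3 - <<'E'
from h import *
from plant import r
s=r.get_state(); rep(s)
E
```

```text
t 4.0 tcp [0.5005 0.1292 0.1237] rot [-179.97   -0.    -64.01] chest mm [ 2.4 42.6] tip z 0.1097 F [-1.5  1.3  4.9] w 0.0464
```

>>> apply_moves --slide '[[0,0,0.02],[0,0,0]]' --turn '[[0,0,0],[0,0,0]]' --jaw '[0.47,0.47]'

```text
time_s: 4.2
tcp_pos: [0.5004, 0.1292, 0.1217]
eef_rot: [-180.0, -0.0, -64.0]
contact_force: [-1.4, 0.4, 5.0]
gripper_width: 0.0464
```

>>> apply_moves --slide '[[0,0,0.01],[0,0,0]]' --turn '[[0,0,0],[0,0,0]]' --jaw '[0.47,0.47]'

```text
time_s: 4.4
tcp_pos: [0.5005, 0.1292, 0.1211]
eef_rot: [-180.0, -0.0, -64.0]
contact_force: [-3.0, 0.5, 7.5]
gripper_width: 0.0466
```

```bash

python3 - <<'E'
from h import *
from plant import r
s=r.get_state(); rep(s)
E
```

```text
t 4.4 tcp [0.5005 0.1292 0.1211] rot [-1.7996e+02 -1.0000e-02 -6.4000e+01] chest mm [ 2.4 42.6] tip z 0.1071 F [-3.   0.5  7.5] w 0.0466
```

>>> apply_moves --slide '[[0,0,0.01],[0,0,0]]' --turn '[[0,0,0],[0,0,0]]' --jaw '[0.47,0.47]'

```text
time_s: 4.6
tcp_pos: [0.5006, 0.1293, 0.1209]
eef_rot: [-179.9, -0.0, -64.0]
contact_force: [-6.4, 0.6, 15.3]
gripper_width: 0.0466
```

```bash

python3 - <<'E'
from h import *
from plant import r
s=r.get_state(); rep(s)
c=r.capture("wrist"); cv2.imwrite("pics/wrist3.png",c["pixels"])
c=r.capture("scene"); i=c["pixels"][60:330,180:400]; cv2.imwrite("pics/scene3.png",cv2.resize(i,None,fx=2.2,fy=2.2,interpolation=cv2.INTER_CUBIC))
E
```

```text
t 4.6 tcp [0.5006 0.1293 0.1209] rot [-1.7993e+02 -1.0000e-02 -6.3980e+01] chest mm [ 2.6 42.7] tip z 0.1069 F [-6.4  0.6 15.3] w 0.0466
```

View pics/wrist3.png

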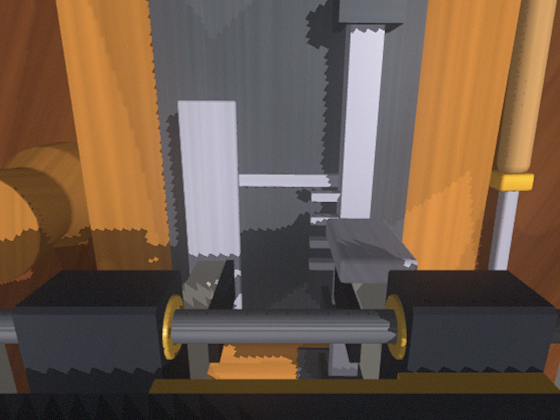

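View pics/scene3.png

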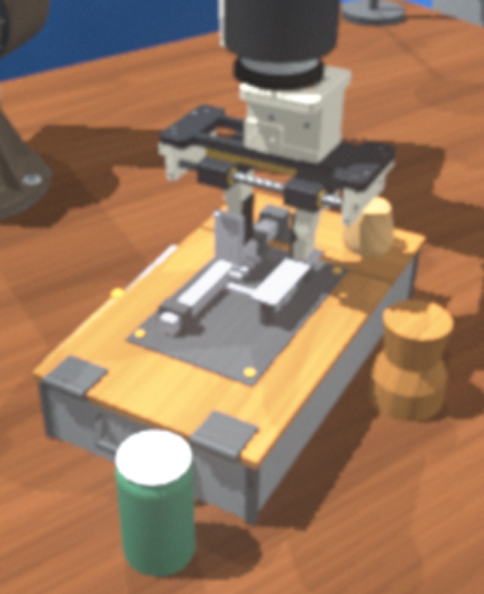

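The catch is on its stop: the force rose to 15 N and the tip is at 0.107. The plate is down under the left finger (210,260), and the right finger is behind the handle (365,255). Next I'll slide along tool +x.

>>> apply_moves --slide '[[0.05,0,0],[0.05,0,0],[0.05,0,0],[0.05,0,0],[0,0,0]]' --turn '[[0,0,0],[0,0,0],[0,0,0],[0,0,0],[0,0,0]]' --jaw '[0.47,0.47,0.47,0.47,0.47]'

```text
time_s: 5.2
tcp_pos: [0.5104, 0.1127, 0.1211]
eef_rot: [-179.8, 0.1, -64.0]
contact_force: [-5.6, 6.5, 12.5]
gripper_width: 0.0464
```

```bash

python3 - <<'E'
from h import *
from plant import r
s=r.get_state(); rep(s)
c=r.capture("wrist"); cv2.imwrite("pics/wrist4.png",c["pixels"])
E
```

```text
t 5.2 tcp [0.5104 0.1127 0.1211] rot [-1.7975e+02  7.0000e-02 -6.3980e+01] chest mm [ 4.  23.4] tip z 0.1071 F [-5.6  6.5 12.5] w 0.0464
```

View pics/wrist4.png

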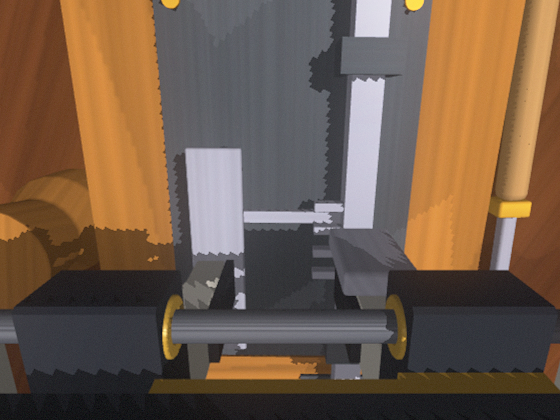

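The bolt is moving: the teeth near (325,245) have shifted relative to the cross arm, and the handle stays against the finger. The plate is still down at 12.5 N.

>>> apply_moves --slide '[[0.05,0.01,0],[0.05,0.01,0],[0.05,0,0],[0.05,0,0],[0.05,0,0],[0.05,0,0],[0,0,0]]' --turn '[[0,0,0],[0,0,0],[0,0,0],[0,0,0],[0,0,0],[0,0,0],[0,0,0]]' --jaw '[0.47,0.47,0.47,0.47,0.47,0.47,0.47]'

```text
time_s: 5.95
tcp_pos: [0.5223, 0.0848, 0.121]
eef_rot: [-179.7, 0.0, -64.0]
contact_force: [-1.5, 6.1, 9.6]
gripper_width: 0.0468
```

```bash

python3 - <<'E'
from h import *
from plant import r
s=r.get_state(); rep(s)
E
```

```text
t 5.95 tcp [0.5223 0.0848 0.121 ] rot [-1.7971e+02  4.0000e-02 -6.3970e+01] chest mm [ 2.4 -6.9] tip z 0.107 F [-1.5  6.1  9.6] w 0.0468
```

>>> apply_moves --slide '[[0.04,0,0.005],[0.04,0,0],[0.01,0,0],[0,0,0]]' --turn '[[0,0,0],[0,0,0],[0,0,0],[0,0,0]]' --jaw '[0.47,0.47,0.47,0.47]'

```text
time_s: 6.35
tcp_pos: [0.5257, 0.0778, 0.1209]
eef_rot: [-179.7, 0.1, -64.0]
contact_force: [-7.8, 12.6, 14.7]
gripper_width: 0.0461
```

>>> apply_moves --slide '[[0.02,0,0],[0,0,0]]' --turn '[[0,0,0],[0,0,0]]' --jaw '[0.47,0.47]'

```text
time_s: 6.55
tcp_pos: [0.5259, 0.0775, 0.1209]
eef_rot: [-179.7, 0.3, -64.0]
contact_force: [-14.1, 23.5, 19.5]
gripper_width: 0.0465
```

```bash

python3 - <<'E'
from h import *
from plant import r
s=r.get_state(); rep(s)
E
```

```text
t 6.55 tcp [0.5259 0.0775 0.1209] rot [-179.66    0.26  -64.05] chest mm [  2.5 -15. ] tip z 0.1069 F [-14.1  23.5  19.5] w 0.0465
```

```bash

python3 - <<'E'
from h import *
from plant import r
c=r.capture("wrist"); cv2.imwrite("pics/wrist5.png",c["pixels"])
P=cloud(c); z=P[...,2]; ok=c["depth"]>0
v,u=np.mgrid[:420,:560]
d=P[...,:2]-O; X=d@EX; Y=d@EY
m=ok&(z>.139)&(z<.148)&(X<-.015)&(X>-.055)&(Y<.0)&(Y>-.06)&(v<290)
p=P[m]; print(m.sum(),np.percentile(Y[m],[1,50,99]),np.percentile(X[m],[1,99]))
m=ok&(z>.10)&(z<.12)&(X>.02)&(X<.047)&(Y<-.0)&(Y>-.045); print(m.sum(),np.median(z[m]),np.percentile(Y[m],[1,99]))
E
```

```text
933 [-0.03608396 -0.03345472 -0.02936143] [-0.03579368 -0.01859085]
2554 0.10559847010898962 [-0.03731677 -0.00149871]
```

View pics/wrist5.png

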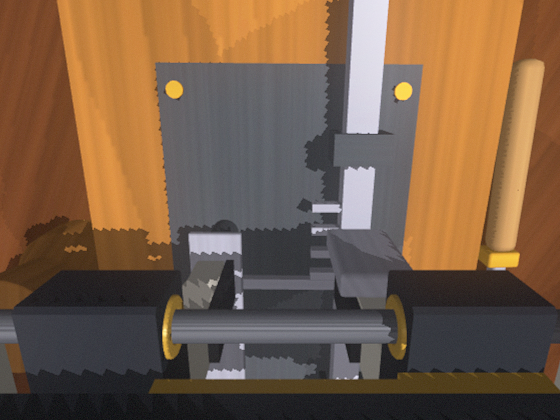

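The stop is reached: push force is about 27 N with no further motion, and the handle's front edge is at y ≈ −36 mm against −37 expected. I'll ease the push and then lift straight up.

>>> apply_moves --slide '[[-0.02,0,0],[0,0,0],[0,0,-0.03],[0,0,-0.05],[0,0,-0.05],[0,0,-0.1],[0,0,-0.2],[0,0,0]]' --turn '[[0,0,0],[0,0,0],[0,0,0],[0,0,0],[0,0,0],[0,0,0],[0,0,0],[0,0,0]]' --jaw '[0.47,0.47,0.47,0.47,0.47,0.47,0.47,0.47]'

```text
time_s: 7.4
tcp_pos: [0.5254, 0.0756, 0.1638]
eef_rot: [-179.8, -0.0, -64.0]
contact_force: [0.2, -0.9, 0.4]
gripper_width: 0.0466
```

>>> apply_moves --slide '[[0,0,-0.2],[0,0,-0.3],[0,0,-0.3],[0,0,0]]' --turn '[[0,0,0],[0,0,0],[0,0,0],[0,0,0]]' --jaw '[0.47,0.47,0.47,0.47]'

```text
time_s: 7.8
tcp_pos: [0.5262, 0.0756, 0.2456]
eef_rot: [-179.7, -0.1, -64.0]
contact_force: [0.6, -0.3, -0.4]
gripper_width: 0.0466
```

```bash

python3 - <<'E'
from h import *
from plant import r
s=r.get_state(); rep(s)
for n in("scene","wrist"):
    c=r.capture(n); np.savez(n+"6.npz",**c)
    i=c["pixels"] if n=="wrist" else cv2.resize(c["pixels"][60:330,180:400],None,fx=2.2,fy=2.2,interpolation=cv2.INTER_CUBIC)
    cv2.imwrite(f"pics/{n}6.png",i)
    P=cloud(c); z=P[...,2]; ok=c["depth"]>0; d=P[...,:2]-O; X=d@EX; Y=d@EY
    m=ok&(z>.139)&(z<.150)&(X<-.015)&(X>-.055)&(Y<.04)&(Y>-.06)
    if m.sum(): print(n,"handle",m.sum(),np.percentile(Y[m],[1,50,99]),np.median(z[m]))
    m=ok&(z>.10)&(z<.122)&(X>.024)&(X<.043)&(Y<.06)&(Y>-.036)
    if m.sum(): print(n,"plate z",m.sum(),np.median(z[m]))
E
```

```text
t 7.8 tcp [0.5262 0.0756 0.2456] rot [-1.7965e+02 -6.0000e-02 -6.3990e+01] chest mm [  1.9 -16.9] tip z 0.2316 F [ 0.6 -0.3 -0.4] w 0.0466
scene handle 56 [-0.03772908 -0.03328995 -0.02720963] 0.14217013274264312
scene plate z 269 0.11369910746029081
wrist handle 585 [-0.03581451 -0.03149981 -0.0264202 ] 0.14231966650395386
wrist plate z 2649 0.11351141964460855
```

View pics/wrist6.png

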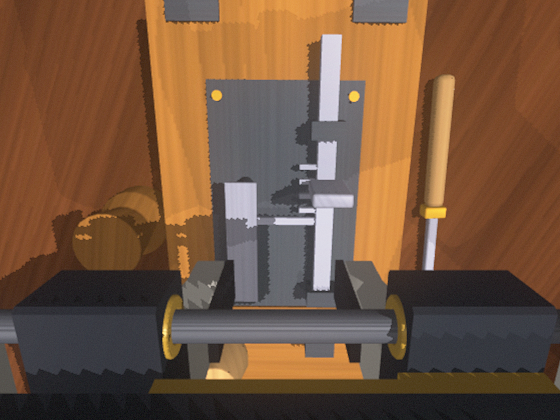

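View pics/scene6.png

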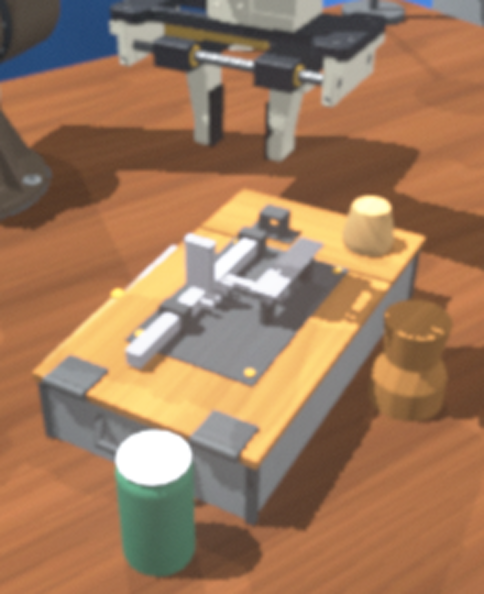

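The catch plate reads the same height as at the start (0.1135 m against 0.1136), so it is back up. The handle has moved from y = +21 to −31.5 mm, about 52 mm. The bolt is out of the keeper at (270,215) in the scene crop, the gripper is clear, and the bystanders haven't moved. I'll hand it in.

```bash
python3 -c "
from plant import r
print(r.close_job())"
```

```text
the job is handed in; nothing more can be done
None
```

The bolt is drawn fully back and the catch has sprung up behind it. I handed the job in at about 8 s, with the gripper raised well clear and reading no contact force.

- **Catch:** One fingertip pressed it to its stop (tip at 0.107 m, about 15 N) and kept it down while sliding along the plate. It was still on the stop when the bolt reached the end of its travel.
- **Bolt:** The other fingertip pushed the handle to its stop (about 27 N, no further motion). I then eased the push by 2 mm and lifted straight up.
- **Last checks:** By the wrist camera the handle moved from y ≈ +21 mm to −31.5 mm, against the 52 mm required. The plate reads 0.1135 m, the same as at the start. In the last pictures the two formers, the oil tin and the spinning tool look unmoved, though I did not measure them again.
- **Disagreements:** The depth readings ran about 1.5 mm low throughout. The scene camera put the handle at −33 mm instead of −31.5 mm, which is within its calibration. Nothing failed.

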